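# Stack and clamp brass blanks for gang drilling

### The arm

A 7-joint arm with a two-finger parallel gripper is mounted at the origin on the work surface. World frame = base frame: x ahead of the robot, y to its left, z up, the work surface at z = 0. Lengths are in m, angles in rad, forces in N, time in s.
With the tool pointing down it reaches from about 0.425 to 0.925 m from the base axis. Payload 6.8 kg.
Tool frame: the origin (TCP) lies on the mounting face of the last link; the fingertips stand 173 mm ahead of it and the grasp point (between the pads) lies 155 mm ahead of it (grip_point_offset is the distance from the TCP to the grasp point, in m); x points along the fingers, z is the direction in which the jaws open and shut, and the axes are right-handed (so a half turn about x gives the same grasp; the last joint's range is limited). The gripper opens to 85 mm and grips with 20 to 120 N. Pads are 22 mm wide; open, the fingers measure 114 mm over their backs; the gripper's body (76 mm by 85 mm) begins 54 mm behind the grasp point. The pads swing forward as they close: fully open they stand 13 mm farther back than shut.
Start: joints at [-1.351, 0.477, 0.022, 1.555, -0.011, 1.109, -0.083], TCP at [0.217, 0.639, 0.405] pointing down, gripper open.
Joint ranges: [-2.96, 2.96], [-0.34, 2.1], [-1.41, 1.46], [0.24, 2.44], [-1.37, 4.51], [0.17, 1.92], [-2.96, 2.96]. Speed limits (rad/s): [2.39, 2.39, 3.14, 3.14, 3.14, 3.14, 3.14].

### API

Orientations are given as a rotation vector (axis times angle).
In Python, from bench import * gives the robot as it stands. The module is installed in compiled form; this text tells all that it offers.
- The arm moves only by the tool servo_tool, never from a script. Its argument "motion" is a list of rows, each a list of 5 numbers: the shift along the tool's x, y, z in m, then the turn about the tool's x in degrees, then the gripper command: -1 is fully open, 1 is shut, values between are in proportion. In form: [[dx, dy, dz, turn, fingers], ...]. A call has 1 to 8 rows; each row is the pose to reach, as a shift and turn from the pose measured when the call began, along the tool's axes at that moment; what a row does not reach only later rows make up. A row lasts 1/10 s, in which the tool goes at most 50 mm and 8.59 degrees, less where a joint would pass 70% of its speed; a pose out of reach is approached as far as the arm can. A call with a gripper value outside its range is refused whole. The fingers move at their own pace and stop on an object; "force" is the grip in N (left out, the last holds). Time passes only in rows, so rows that repeat a pose let the fingers close. It gives the time, the measured TCP pose, the force and the opening at its end, in the units of the state.
- get_obs(): the state, without advancing time (a new reading comes with each control period).
- grab_frame(name): name is "side" or "top" or "wrist"; returns the picture (400x640x3 uint8, red, green, blue); there is no depth.
- camera_params(name): a dict with "mtx" (3x3 intrinsics, pixels), "world_to_cam" (4x4, takes a point from world to camera coordinates); the wrist camera has in their place "T_tool_cam" (4x4, takes a point from camera to tool coordinates, whose origin is the TCP and whose axes are the tool frame's). Camera axes: x right, y down, z forward; pixel columns grow to the right and rows downward; lengths in m; the calibration is good to about 2 mm. A picture is of the moment at which its call begins: read the wrist's pose just before it. camera_params takes no time and is no camera call.
- hand_in(): hands the job in, once; it reports no verdict.
The state is a dict: "clock": time; "joints": joint angles; "qvel": joint speeds; "tau": joint torques, N m; "tcp_pos": TCP position; "orientation": TCP orientation; "contact_force": force on the tool from outside, world axes, zero at the start; "moment": the same for the moment, N m; "grip_width": finger opening in m.
Only numpy, scipy, OpenCV 4.12 (cv2) and the standard library are available. Lean on these libraries where they do the work, as an engineer would, in place of code of your own. Each camera call takes 0.05 s, during which the arm holds its last target. There are 200 camera calls.

### The job

Get the work ready for gang drilling: take the two brass blanks off the sloped rack and stack them flat on the wooden backing block of the drilling fixture, then lay the steel drill template on top, so that the pile is square and its edges are flush with one another and with the block; set each bar down, do not drop it. Then close the toggle clamp by swinging its red handle all the way down, so that its rubber pad holds the pile, and let go. Leave the hammer, the oil bottle and the doming block where they are.

Things in the scene. Friction and masses are not known exactly. Their poses are not given: they have to be found in the camera images.
- rack: Fixed sloped rack: board 150 x 330 mm with black rubber face, green legs. The face rises at 25 degrees along the rack's +x and is 75 mm above the bench over the origin. Origin on the bench under the board's middle; x level, uphill; y across; z up. Three bars lie on it in a row along y, about 100 mm apart, lengths up the slope. A 6 mm lip runs along the foot of the slope, just below the bars' ends.
- blank_a: Loose brass bar 120 x 50 x 8 mm, about 0.4 kg. Origin at the centre of its underside; x along its 120 mm length, y across its 50 mm width, z out of its upper face. At the start it lies on the rack, tilted 25 degrees. Same as blank_b; either may go first.
- blank_b: Loose brass bar, the same as blank_a in size and axes, also on the rack.
- template: Loose steel drill template: bar 120 x 50 x 10 mm with four dark flush drill bushes near its corners, about 0.46 kg. Origin at the centre of its underside; x along its length, y across its width, z out of its upper face. On the rack at the start. It is the top layer of the pile; either end may face the clamp.
- fixture: Fixed drilling fixture: aluminium base plate 290 x 130 x 12 mm with the hardwood backing block at its -x end and the toggle clamp at its +x end. Origin on the bench under the handle's pivot; x from block to clamp, y across, z up. The base plate spans x = -207 to 83 mm, the clamp's riser (44 mm wide, top 40 mm above the bench) x = -40 to 40 mm.
- block_top (a point): Centre of the top face of the hardwood backing block, 117 mm from the fixture's origin towards -x and 32 mm above the bench. The block is 120 x 50 mm (length along the fixture's x), the outline of a bar, and stands 20 mm above the base plate. The bars are piled here. Axes as the fixture's.
- clamp_handle (a joint): Angle of the clamp's red handle (rad): 0 = open (handle 65 degrees above level, leaning away from the block), 1.134 = closed, at its stop (level, pointing along the fixture's +x). It pivots about the fixture's y 85 mm above the fixture's origin. Friction takes about 6 N at the grip, 10 N over the last few degrees, and holds it where it is left.
- handle_grip (a point): Point on the axis of the handle's red grip, 100 mm from the handle's pivot; the grip is a bar 21 mm thick, from 52 to 132 mm from the pivot. x points along the handle, away from its pivot.
- pressure_pad: Rubber pad, 20 mm across, on a sprung spindle at the end of the clamp's arm. Arm: 85 mm, pivot at x = -20, z = 80 mm in the fixture's frame; open it leans 20 degrees back past upright; it turns 1.69 times as far as the handle, the other way. Closed it is level and the pad presses the template with about 3 N if all bars are there. Origin on the arm's line; pad face 25 mm along its -z.
- hammer: Bystander: hammer 260 mm long lying on the bench. Origin under its middle.
- oil_bottle: Bystander: white plastic bottle 60 mm across, 150 mm tall, blue label, red cap. Origin at the centre of its base.
- doming_block: Bystander: round dark steel doming block 100 mm across, 32 mm tall. Origin at the centre of its base.

How it is judged:
On the way, in this order (a step that is already met when the one before it is completed fails the run):
1. one brass blank lies squarely on the backing block, let go (((horizontal distance between blank_a and block_top below 0.006 m and angle between the x axis of blank_a and the x axis of fixture, either way round below 0.09 rad and z of blank_a in the frame of block_top between -0.002 and 0.003 m and angle between blank_a's own z axis and vertical below 0.06 rad and contact force between the fingers and blank_a below 0.05 N and linear speed of blank_a below 0.02 m/s) or (horizontal distance between blank_b and block_top below 0.006 m and angle between the x axis of blank_b and the x axis of fixture, either way round below 0.09 rad and z of blank_b in the frame of block_top between -0.002 and 0.003 m and angle between blank_b's own z axis and vertical below 0.06 rad and contact force between the fingers and blank_b below 0.05 N and linear speed of blank_b below 0.02 m/s))), for 0.2 s.
2. the other blank lies squarely on the first, let go (horizontal distance between each of blank_a, blank_b and block_top below 0.006 m and angle between the x axis of each of blank_a, blank_b and the x axis of fixture, either way round below 0.09 rad and z of blank_a in the frame of block_top between -0.002 and 0.011 m and angle between each of blank_a, blank_b's own z axis and vertical below 0.06 rad and contact force between the fingers and blank_a below 0.05 N and linear speed of each of blank_a, blank_b below 0.02 m/s and z of blank_b in the frame of block_top between -0.002 and 0.011 m and contact force between the fingers and blank_b below 0.05 N and horizontal distance between blank_a and blank_b below 0.006 m and angle between the x axis of blank_a and the x axis of blank_b, either way round below 0.09 rad), for 0.2 s.
3. the template lies squarely on both blanks, let go, with the clamp still open (all of step 2 and horizontal distance between template and block_top below 0.006 m and angle between the x axis of template and the x axis of fixture, either way round below 0.09 rad and z of template in the frame of block_top between 0.014 and 0.019 m and angle between template's own z axis and vertical below 0.06 rad and horizontal distance between template and blank_a below 0.006 m and angle between the x axis of template and the x axis of blank_a, either way round below 0.09 rad and horizontal distance between template and blank_b below 0.006 m and angle between the x axis of template and the x axis of blank_b, either way round below 0.09 rad and contact force between the fingers and template below 0.05 N and linear speed of template below 0.02 m/s and value of joint clamp_handle below 0.6 rad), for 0.2 s.
4. the clamp is closed on the template (value of joint clamp_handle above 1.05 rad and contact force between pressure_pad and template above 1 N), for 0.2 s.
At the end, for the whole second after the job is handed in: Both blanks (either order) and the template on top lie flat on the block, each centred within 6 mm on the block and on one another and turned at most 5 degrees; the clamp handle is within 5 degrees of its closed stop, its pad pressing on the template; all released and at rest (all of step 2 and all of step 4 and horizontal distance between template and block_top below 0.006 m and angle between the x axis of template and the x axis of fixture, either way round below 0.09 rad and z of template in the frame of block_top between 0.014 and 0.019 m and angle between template's own z axis and vertical below 0.06 rad and horizontal distance between template and blank_a below 0.006 m and angle between the x axis of template and the x axis of blank_a, either way round below 0.09 rad and horizontal distance between template and blank_b below 0.006 m and angle between the x axis of template and the x axis of blank_b, either way round below 0.09 rad and contact force between the fingers and template below 0.05 N and linear speed of template below 0.02 m/s and velocity of joint clamp_handle below 0.05 rad/s); the robot touches nothing.
It fails at once if the hammer, the oil bottle or the doming block is shifted by more than 20 mm (distance of any of hammer, oil_bottle, doming_block from where it was at the start of the episode above 0.02 m).
It fails at once if a bar is dropped: it falls free at more than 0.6 m/s, as after a fall of 18 mm ((linear speed of blank_a above 0.6 m/s and contact force between the fingers and blank_a below 0.05 N) or (linear speed of blank_b above 0.6 m/s and contact force between the fingers and blank_b below 0.05 N) or (linear speed of template above 0.6 m/s and contact force between the fingers and template below 0.05 N)).
It also fails if it takes over 72 s, if anything falls off the work surface, if the arm or the gripper's body presses on something with over 40 N, if the wrist force passes 120 N, or if a joint passes its speed limit or range.

## Working session

There is one attempt and no reset: what is moved stays moved. The work goes in short steps, Python scripts to look and compute and a tool call to move; the robot and the scene stay as the last step left them, time stands still between calls to the robot, and variables do not carry over. Pictures are saved under pics/ and viewed, about 8 in all and at most 12, crops included, and the job is handed in when it is done.

Besides the shell and the picture viewer there is one more tool, called after "Request:" as name(argument=value, ...), one argument or row to a line, values as JSON. servo_tool: Moves the arm, as the interface text tells. Its arguments: {"type":"object","properties":{"motion":{"type":"array","items":{"type":"array","items":{"type":"number"}}},"force":{"type":"number"}},"required":["motion"]}

```bash
mkdir -p pics; python3 - <<'E'
from bench import *
import cv2,numpy as np
o=get_obs();print({k:np.round(v,3) for k,v in o.items()})
for n in("top","side"):
    cv2.imwrite(f"pics/{n}0.png",cv2.resize(grab_frame(n)[:,:,::-1],(800,500),interpolation=cv2.INTER_CUBIC))
for n in("top","side","wrist"):
    p=camera_params(n);print(n,{k:np.round(v,4).tolist() for k,v in p.items()})
E
```

```text
{'clock': np.float64(0.0), 'joints': array([-1.351,  0.478,  0.022,  1.556, -0.011,  1.109, -0.083]), 'qvel': array([-0.001, -0.002,  0.001,  0.   ,  0.002,  0.001, -0.   ]), 'tau': array([-1.0000e-03, -5.9646e+01,  1.6080e+00, -2.8120e+01,  1.3000e-02,
        9.0000e-03,  0.0000e+00]), 'tcp_pos': array([0.217, 0.639, 0.404]), 'orientation': array([-0.966,  1.348,  0.964]), 'contact_force': array([0.219, 0.623, 0.163]), 'moment': array([-0.025, -0.   ,  0.056]), 'grip_width': np.float64(0.085)}
top {'mtx': [[407.8276, 0.0, 321.3837], [0.0, 407.8276, 194.4791], [0.0, 0.0, 1.0]], 'world_to_cam': [[0.0078, -1.0, -0.0032, 0.0075], [-0.9846, -0.0071, -0.1749, 0.6111], [0.1748, 0.0045, -0.9846, 1.4475], [0.0, 0.0, 0.0, 1.0]]}
side {'mtx': [[376.4507, 0.0, 324.909], [0.0, 376.4507, 203.6901], [0.0, 0.0, 1.0]], 'world_to_cam': [[0.919, -0.3942, -0.0052, -0.5615], [-0.2564, -0.5877, -0.7674, 0.2793], [0.2995, 0.7065, -0.6412, 1.0735], [0.0, 0.0, 0.0, 1.0]]}
wrist {'mtx': [[311.806, 0.0, 320.6163], [0.0, 311.806, 198.3251], [0.0, 0.0, 1.0]], 'T_tool_cam': [[0.0002, -0.2971, 0.9548, 0.0315], [-0.0007, -0.9548, -0.2971, 0.0758], [1.0, -0.0006, -0.0004, 0.0004], [0.0, 0.0, 0.0, 1.0]]}
```

View pics/top0.png

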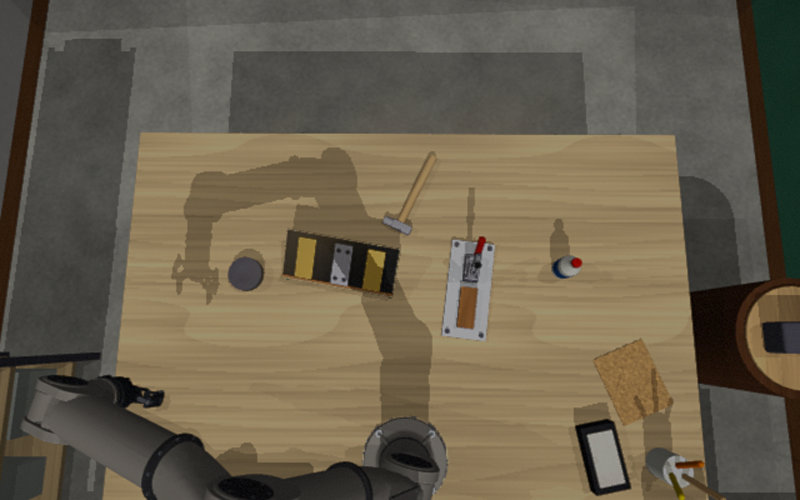

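View pics/side0.png

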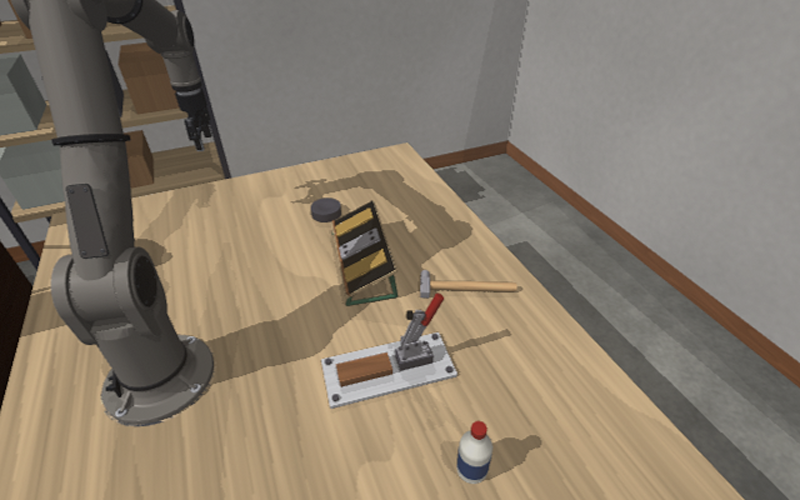

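Top view (800x500) shows the brass bars at (305,258) and (373,270), with the template between them at (341,264). The fixture's plate corners are near (453,238), (494,241), (485,341) and (443,337), and the block is at (467,308). The side view shows uphill pointing away from the robot, and the clamp at the far end of the fixture.

```bash
cat > h.py <<'E'
from bench import *
import cv2,numpy as np
from scipy.spatial.transform import Rotation as Ro
def tool():
    o=get_obs();T=np.eye(4);T[:3,:3]=Ro.from_rotvec(o["orientation"]).as_matrix();T[:3,3]=o["tcp_pos"];return T
def w2c(n,T=None):
    p=camera_params(n)
    if n!="wrist": return p["mtx"],p["world_to_cam"]
    return p["mtx"],np.linalg.inv((tool() if T is None else T)@p["T_tool_cam"])
def onplane(n,uv,z=0.,T=None,nrm=(0,0,1)):
    """pixels -> world on plane nrm.X=z"""
    K,W=w2c(n,T);C=np.linalg.inv(W);uv=np.atleast_2d(uv).astype(float)
    d=(C[:3,:3]@np.linalg.inv(K)@np.c_[uv,np.ones(len(uv))].T).T;c=C[:3,3];nrm=np.array(nrm)
    return c+d*((z-c@nrm)/(d@nrm))[:,None]
def proj(n,P,T=None):
    K,W=w2c(n,T);P=np.atleast_2d(P);q=K@(W[:3,:3]@P.T+W[:3,3:]);return (q[:2]/q[2]).T
def go(xyz,yaw=None):
    """tool shift to bring grasp point (155 mm ahead) to xyz; turn so that tool y has heading yaw (rad)"""
    T=tool();g=T[:3,3]+.155*T[:3,0];s=T[:3,:3].T@(np.array(xyz)-g)
    t=None
    if yaw is not None:
        v=T[:3,:3].T@[np.cos(yaw),np.sin(yaw),0];t=np.degrees(np.arctan2(v[2],v[1]))
    print("shift",s.round(4),"turn",t)
def snap(name,n="wrist",crop=None,size=None):
    T=tool();f=grab_frame(n)[:,:,::-1]
    if crop: x0,y0,x1,y1=crop;f=f[y0:y1,x0:x1]
    if size: f=cv2.resize(f,size,interpolation=cv2.INTER_CUBIC)
    cv2.imwrite(f"pics/{name}.png",f);np.save(f"pics/{name}.npy",T)
E
python3 - <<'E'
from h import *
s=1.25
print(tool().round(3))
print("bars",onplane("top",np.array([[305,258],[341,264],[373,270]])/s,.08).round(3))
print("rack top corners",onplane("top",np.array([[287,231],[399,248]])/s,.105).round(3),onplane("top",np.array([[283,275],[392,295]])/s,.045).round(3))
c=onplane("top",np.array([[453,238],[494,241],[485,341],[443,337]])/s,.012);print("fix",c.round(3))
d=c[[0,1]].mean(0)-c[[2,3]].mean(0);print("yaw",np.arctan2(d[1],d[0]), "center",c.mean(0))
print("block",onplane("top",np.array([467,308])/s,.032))
go([.5,.12,.25],-.1)
E
```

```text
[[-0.    -0.947  0.322  0.217]
 [-0.002  0.322  0.947  0.639]
 [-1.    -0.    -0.002  0.404]
 [ 0.     0.     0.     1.   ]]
bars [[0.561 0.29  0.08 ]
 [0.544 0.186 0.08 ]
 [0.527 0.094 0.08 ]]
rack top corners [[0.635 0.34  0.105]
 [0.588 0.019 0.105]] [[0.515 0.36  0.045]
 [0.459 0.039 0.045]]
fix [[ 0.635 -0.143  0.012]
 [ 0.627 -0.267  0.012]
 [ 0.329 -0.234  0.012]
 [ 0.34  -0.111  0.012]]
yaw -0.11015914069127189 center [ 0.48277533 -0.18871478  0.012     ]
block [[ 0.42371633 -0.17998796  0.032     ]]
shift [-0.0005 -0.4347 -0.3999] turn 166.95238945284572
```

```bash
python3 - <<'E'
from h import *
go([.53,.19,.26],np.pi-.17)
E
```

```text
shift [-0.0106 -0.4406 -0.324 ] turn -9.036911601259176
```

Request:
servo_tool(
  motion=[
    [-0.01, -0.04, -0.03, -1, -1],
    [-0.01, -0.08, -0.06, -2, -1],
    [-0.01, -0.12, -0.09, -3, -1],
    [-0.01, -0.16, -0.12, -4, -1],
    [-0.01, -0.2, -0.15, -5, -1],
    [-0.01, -0.24, -0.18, -6, -1],
    [-0.01, -0.28, -0.21, -7, -1],
    [-0.01, -0.32, -0.235, -8, -1],
  ],
)

```text
clock: 0.9
tcp_pos: [0.4451, 0.311, 0.4141]
orientation: [-1.071, 1.294, 1.069]
contact_force: [0.2, 1.0, 0.8]
grip_width: 0.085
```

```bash
python3 - <<'E'
from h import *
go([.53,.19,.26],np.pi-.17)
E
```

```text
shift [-0.0007 -0.106  -0.1027] turn -1.0129057343382342
```

Request:
servo_tool(
  motion=[
    [0, -0.035, -0.035, -1, -1],
    [0, -0.07, -0.07, -1, -1],
    [0, -0.105, -0.1, -1, -1],
    [0, -0.105, -0.1, -1, -1],
    [0, -0.105, -0.1, -1, -1],
  ],
)

```text
clock: 1.4
tcp_pos: [0.53, 0.192, 0.4139]
orientation: [-1.082, 1.289, 1.08]
contact_force: [-0.1, 0.8, -0.2]
grip_width: 0.0852
```

```bash
python3 - <<'E'
from h import *
snap("w1",size=(800,500))
print(tool().round(3), get_obs()["qvel"].round(3))
E
```

```text
[[-0.002 -0.986  0.169  0.529]
 [-0.002  0.169  0.986  0.194]
 [-1.     0.002 -0.002  0.414]
 [ 0.     0.     0.     1.   ]] [-0.026 -0.005 -0.025  0.002 -0.001  0.002 -0.001]
```

View pics/w1.png

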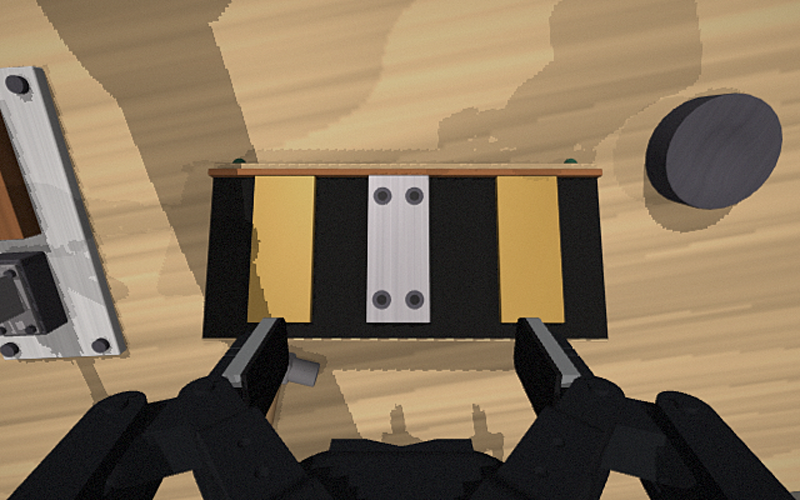

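The wrist view shows the rack square to the tool. Lip at row 173. Bar corners, low to high end:
- **Left blank:** (255,177), (315,177), (248,320), (313,322)
- **Template:** (368,176), (429,176), (366,322), (430,322)
- **Right blank:** (497,177), (558,177), (502,323), (565,322)

```bash
cat > fit.py <<'E'
from h import *
from scipy.optimize import least_squares
T=np.load("pics/w1.npy");s=1.25
# order per bar: low-left, low-right, high-left, high-right in image
uv=np.array([[255,177],[315,177],[248,320],[313,322],[368,176],[429,176],[366,322],[430,322],[497,177],[558,177],[502,323],[565,322]])/s
th=np.array([8,10,8])/1e3
c,sn=np.cos(np.radians(25)),np.sin(np.radians(25))
def pts(p,local=None):
    x,z,yaw=p[:3];R=Ro.from_euler('zy',[yaw,-np.radians(25)]).as_matrix();out=[]
    for i in range(3):
        o=np.array([x,0,z])+Ro.from_euler('z',yaw).apply([0,p[3+i],0])
        for a,b in((-.06,-.025),(-.06,.025),(.06,-.025),(.06,.025)):
            out.append(o+R@[a,b,th[i]])
    return np.array(out)
r=least_squares(lambda p:(proj("wrist",pts(p),T)-uv).ravel(),[.53,.08,-.17,.18,.28,.38],loss="soft_l1")
p=r.x;print(p.round(4),"resid",np.abs(r.fun).max().round(2))
for i in range(3):
    print(i,"underside centre",(np.array([p[0],0,p[1]])+Ro.from_euler('z',p[2]).apply([0,p[3+i],0])).round(4))
E
python3 fit.py
```

```text
[ 0.5194  0.0697 -0.1697  0.0935  0.1889  0.297 ] resid 3.32
0 underside centre [0.5352 0.0922 0.0697]
1 underside centre [0.5513 0.1862 0.0697]
2 underside centre [0.5695 0.2927 0.0697]
```

```bash
cat >> fit.py <<'E'
print(((proj("wrist",pts(p),T)-uv)).round(1).tolist())
E
python3 fit.py
```

```text
[ 0.5194  0.0697 -0.1697  0.0935  0.1889  0.297 ] resid 3.32
0 underside centre [0.5352 0.0922 0.0697]
1 underside centre [0.5513 0.1862 0.0697]
2 underside centre [0.5695 0.2927 0.0697]
[[1.7, 0.5], [0.0, -0.1], [0.1, 1.3], [-3.3, 0.6], [1.1, 0.3], [0.1, -0.2], [-0.0, -0.4], [-1.1, 0.5], [0.6, -0.3], [0.6, -0.9], [-1.1, -1.6], [-0.3, 0.1]]
```

```bash
python3 - <<'E'
from h import *
go([.5296,.0932,.115],np.pi-.1697)
E
```

```text
shift [ 0.1441 -0.0178 -0.0982] turn -0.030667187182922093
```

Request:
servo_tool(
  motion=[
    [0.02, -0.01, -0.035, 0, -0.46],
    [0.05, -0.018, -0.07, 0, -0.46],
    [0.09, -0.018, -0.098, 0, -0.46],
    [0.12, -0.018, -0.098, 0, -0.46],
    [0.144, -0.018, -0.098, 0, -0.46],
    [0.144, -0.018, -0.098, 0, -0.46],
    [0.144, -0.018, -0.098, 0, -0.46],
  ],
  force=50,
)

```text
clock: 2.15
tcp_pos: [0.5299, 0.0952, 0.2702]
orientation: [-1.085, 1.287, 1.086]
contact_force: [0.5, -0.6, 0.3]
grip_width: 0.0624
```

```bash
python3 - <<'E'
from h import *
go([.5296,.0932,.0835],np.pi-.1697);print(get_obs()["contact_force"])
snap("w2",size=(800,500))
E
```

```text
shift [ 0.0317 -0.0005 -0.0017] turn 0.11326881784272101
[ 0.48301792 -0.56642799  0.25712407]
```

View pics/w2.png

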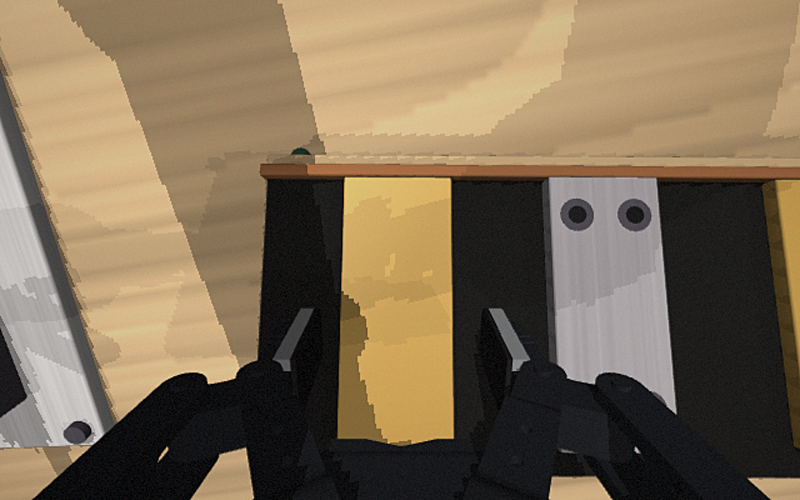

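The bar (columns 340–454) sits centred between the pads (about 303 and 497). Next I descend to touch.

Request:
servo_tool(
  motion=[
    [0.012, 0, -0.001, 0, -0.46],
    [0.022, 0, -0.001, 0, -0.46],
    [0.026, 0, -0.001, 0, -0.46],
    [0.028, 0, -0.001, 0, -0.46],
    [0.028, 0, -0.001, 0, -0.46],
  ],
)

```text
clock: 2.7
tcp_pos: [0.5302, 0.0941, 0.2445]
orientation: [-1.084, 1.286, 1.085]
contact_force: [-7.3, -0.3, 19.3]
grip_width: 0.0621
```

Request:
servo_tool(
  motion=[
    [0.001, 0, 0, 0, -0.46],
    [0.002, 0, 0, 0, -0.46],
    [0.002, 0, 0, 0, -0.46],
  ],
)

```text
clock: 3.0
tcp_pos: [0.5302, 0.094, 0.2444]
orientation: [-1.083, 1.285, 1.086]
contact_force: [-9.1, -0.9, 23.5]
grip_width: 0.0623
```

Request:
servo_tool(
  motion=[
    [0.001, 0, 0, 0, -0.46],
    [0.002, 0, 0, 0, -0.46],
    [0.002, 0, 0, 0, -0.46],
  ],
)

```text
clock: 3.3
tcp_pos: [0.5303, 0.0939, 0.2444]
orientation: [-1.082, 1.285, 1.086]
contact_force: [-8.7, -1.0, 24.9]
grip_width: 0.0626
```

Request:
servo_tool(
  motion=[
    [-0.002, 0, 0, 0, -0.46],
    [-0.002, 0, 0, 0, 0],
    [-0.002, 0, 0, 0, 0.3],
    [-0.002, 0, 0, 0, 0.3],
    [-0.002, 0, 0, 0, 0.3],
    [-0.002, 0, 0, 0, 0.3],
  ],
  force=60,
)

```text
clock: 3.9
tcp_pos: [0.5304, 0.0934, 0.2477]
orientation: [-1.082, 1.285, 1.086]
contact_force: [-6.0, -1.8, 18.4]
grip_width: 0.0482
```

Request:
servo_tool(
  motion=[
    [-0.006, 0, 0, 0, 0.3],
    [-0.015, 0, 0, 0, 0.3],
    [-0.03, 0, 0, 0, 0.3],
    [-0.03, 0, 0, 0, 0.3],
  ],
)

```text
clock: 4.3
tcp_pos: [0.5311, 0.0935, 0.2789]
orientation: [-1.082, 1.283, 1.084]
contact_force: [0.9, 0.2, -3.5]
grip_width: 0.0476
```

```bash
python3 - <<'E'
from h import *
print(get_obs()["contact_force"])
snap("w3",size=(800,500))
E
```

```text
[ 0.90092504  0.17711131 -3.54212118]
```

View pics/w3.png

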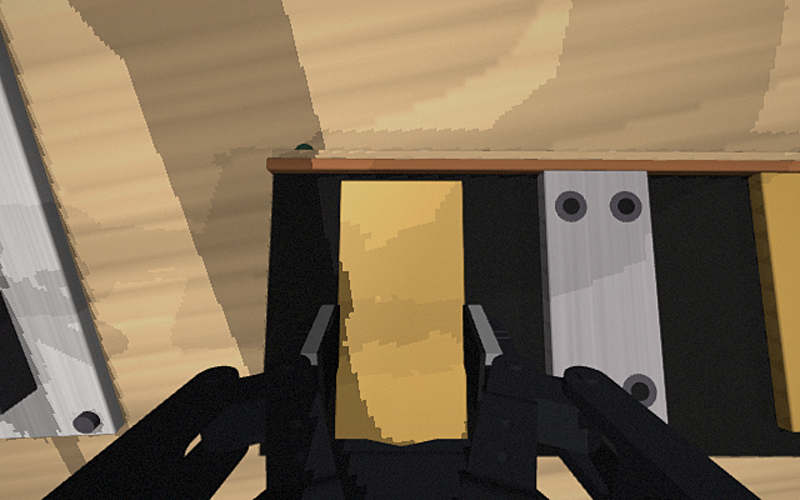

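Bar A is held with its low-end corners at (342,181) and (462,182); it is square in the grip and still tilted. Next I look at the block from beside it.

```bash
python3 - <<'E'
from h import *
go([.44,-.06,.215],np.pi-.11)
E
```

```text
shift [-0.0922  0.0635 -0.1667] turn -3.389497276375411
```

Request:
servo_tool(
  motion=[
    [-0.045, 0, 0, 0, 0.3],
    [-0.08, 0.02, -0.03, -1, 0.3],
    [-0.092, 0.03, -0.065, -2, 0.3],
    [-0.092, 0.045, -0.1, -3, 0.3],
    [-0.092, 0.055, -0.135, -3.4, 0.3],
    [-0.092, 0.063, -0.166, -3.4, 0.3],
    [-0.092, 0.063, -0.166, -3.4, 0.3],
    [-0.092, 0.063, -0.166, -3.4, 0.3],
  ],
)

```text
clock: 5.15
tcp_pos: [0.4402, -0.0601, 0.3693]
orientation: [-1.124, 1.26, 1.129]
contact_force: [0.3, 1.6, -4.6]
grip_width: 0.0477
```

```bash
python3 - <<'E'
from h import *
print(get_obs()["contact_force"],get_obs()["qvel"].round(3))
snap("w4",size=(800,500))
E
```

```text
[ 0.33791105  1.57348918 -4.61063633] [-0.022  0.011 -0.03  -0.025 -0.004  0.001 -0.003]
```

View pics/w4.png

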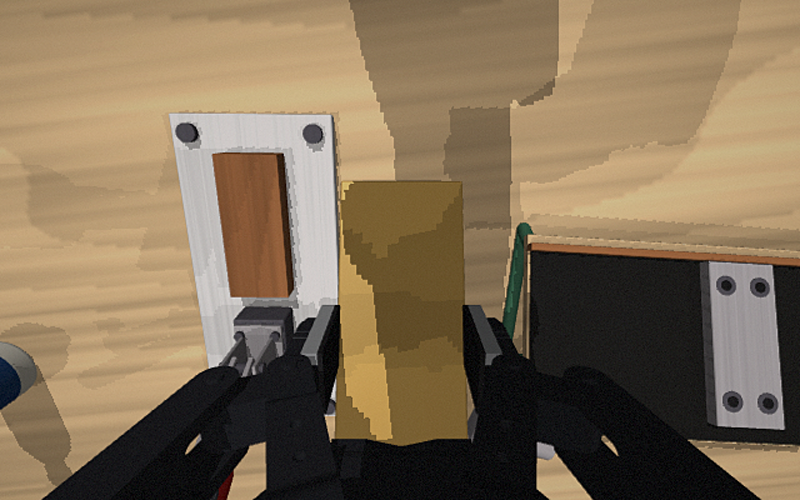

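Block top corners: (213,154), (280,153), (231,296), (286,297). Plate corners at the robot end: (169,115), (332,114).

```bash
cat > fix.py <<'E'
from h import *
from scipy.optimize import least_squares
T=np.load("pics/w4.npy");s=1.25
P=np.array([[-.177,-.025,.032],[-.177,.025,.032],[-.057,-.025,.032],[-.057,.025,.032],[-.207,-.065,.012],[-.207,.065,.012]])
uv=np.array([[213,154],[280,153],[231,296],[286,297],[169,115],[332,114]])/s
f=lambda p:(proj("wrist",Ro.from_euler('z',p[2]).apply(P)+[p[0],p[1],0],T)-uv)
r=least_squares(lambda p:f(p).ravel(),[.54,-.19,-.11],loss="soft_l1");p=r.x
print(p.round(4),f(p).round(1).tolist())
print("block",(Ro.from_euler('z',p[2]).apply([-.117,0,0])+[p[0],p[1],0]).round(4))
E
python3 fix.py
```

```text
[ 0.5463 -0.1927 -0.1241] [[-0.3, -0.7], [-1.4, 0.7], [-0.0, 1.1], [2.9, 0.8], [-0.4, -2.5], [1.1, -0.1]]
block [ 0.4302 -0.1782  0.    ]
```

```bash
python3 - <<'E'
from h import *
go([.4200,-.1769,.092],np.pi-.124)
E
```

```text
shift [ 0.1222  0.0074 -0.1197] turn 0.8118729016492955
```

Request:
servo_tool(
  motion=[
    [0, 0.003, -0.04, 0.3, 0.3],
    [0.01, 0.007, -0.08, 0.8, 0.3],
    [0.04, 0.007, -0.12, 0.8, 0.3],
    [0.075, 0.007, -0.12, 0.8, 0.3],
    [0.1, 0.007, -0.12, 0.8, 0.3],
    [0.115, 0.007, -0.12, 0.8, 0.3],
    [0.122, 0.007, -0.12, 0.8, 0.3],
    [0.122, 0.007, -0.12, 0.8, 0.3],
  ],
)

```text
clock: 6.0
tcp_pos: [0.4209, -0.1767, 0.2463]
orientation: [-1.116, 1.265, 1.122]
contact_force: [-0.2, -0.1, -3.6]
grip_width: 0.0476
```

```bash
python3 - <<'E'
from h import *
print(get_obs()["contact_force"])
go([.4200,-.1769,.08],np.pi-.124)
go([.4272,-.1778,.052],np.pi-.124)
E
```

```text
[-0.15547094 -0.07896136 -3.58870824]
shift [ 0.0113  0.0004 -0.0007] turn 0.11296131770439694
shift [ 0.0393 -0.007  -0.0007] turn 0.11296131770439694
```

Request:
servo_tool(
  motion=[
    [0.006, 0, -0.001, 0, 0.3],
    [0.01, 0, -0.001, 0, 0.3],
    [0.014, 0, -0.001, 0, 0.3],
    [0.014, 0, -0.001, 0, 0.3],
  ],
  force=35,
)

```text
clock: 6.4
tcp_pos: [0.4207, -0.1776, 0.2321]
orientation: [-1.116, 1.265, 1.122]
contact_force: [-0.7, 0.2, -4.4]
grip_width: 0.048
```

Request:
servo_tool(
  motion=[
    [0.001, 0, 0, 0, 0.3],
    [0.003, -0.001, 0, 0, 0.3],
    [0.005, -0.002, 0, 0, 0.3],
    [0.005, -0.002, 0, 0, 0.3],
  ],
  force=35,
)

```text
clock: 6.8
tcp_pos: [0.4229, -0.1779, 0.2272]
orientation: [-1.116, 1.265, 1.122]
contact_force: [-0.3, -0.1, 0.6]
grip_width: 0.0478
```

Request:
servo_tool(
  motion=[
    [0.003, -0.001, 0, 0, 0.3],
    [0.006, -0.0018, 0, 0, 0.3],
    [0.009, -0.0025, 0, 0, 0.3],
    [0.012, -0.0033, 0, 0, 0.3],
    [0.015, -0.004, 0, 0, 0.3],
    [0.015, -0.004, 0, 0, 0.3],
  ],
)

```text
clock: 7.4
tcp_pos: [0.4285, -0.1785, 0.2127]
orientation: [-1.118, 1.263, 1.12]
contact_force: [2.5, 1.0, 5.2]
grip_width: 0.0476
```

Request:
servo_tool(
  motion=[
    [0.002, -0.0005, 0, 0, 0.3],
    [0.004, -0.001, 0, 0, 0.3],
    [0.006, -0.001, 0, 0, 0.3],
    [0.006, -0.001, 0, 0, 0.3],
  ],
)

```text
clock: 7.8
tcp_pos: [0.4305, -0.1788, 0.207]
orientation: [-1.119, 1.261, 1.118]
contact_force: [0.7, 1.0, 6.0]
grip_width: 0.0477
```

Request:
servo_tool(
  motion=[
    [0.001, 0, 0, 0, 0.3],
    [0.002, 0, 0, 0, 0.3],
    [0.003, 0, 0, 0, 0.3],
    [0.003, 0, 0, 0, 0.3],
  ],
)

```text
clock: 8.2
tcp_pos: [0.4312, -0.1792, 0.2044]
orientation: [-1.12, 1.26, 1.116]
contact_force: [0.7, -0.3, 5.9]
grip_width: 0.0473
```

```bash
python3 - <<'E'
from h import *
print(get_obs()["contact_force"])
snap("w5",size=(800,500))
print(tool().round(4).tolist())
E
```

```text
[ 0.69197684 -0.33677068  5.873782  ]
[[0.0044, -0.9926, 0.1214, 0.4312], [0.0009, 0.1214, 0.9926, -0.1792], [-1.0, -0.0043, 0.0014, 0.2045], [0.0, 0.0, 0.0, 1.0]]
```

View pics/w5.png

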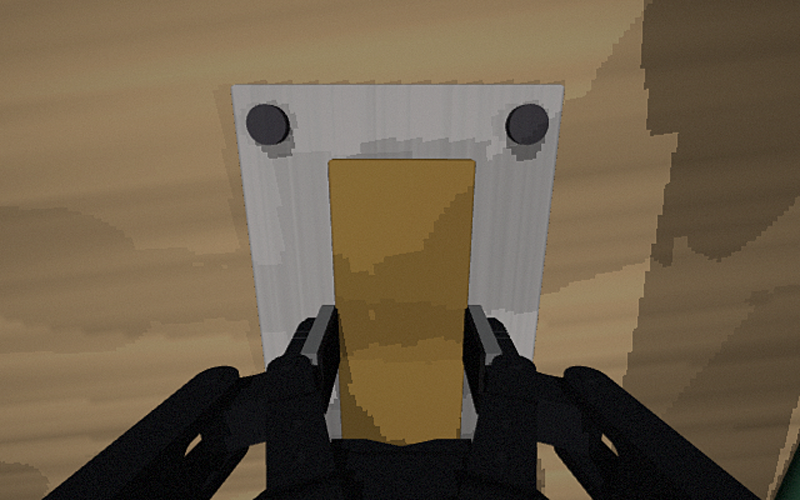

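```bash
python3 - <<'E'
from h import *
T=np.load("pics/w5.npy");s=1.25
a=onplane("wrist",np.array([[329,159],[475,159]])/s,.040,T);b=onplane("wrist",np.array([[232,85],[564,85]])/s,.012,T)
print(a.round(4),np.linalg.norm(a[0]-a[1]));print(b.round(4),np.linalg.norm(b[0]-b[1]))
L=lambda P:((P-T[:3,3])@T[:3,:3]).round(4)
print(L(a),L(b))
print("corner tool y expected level: bar far edges"); print(get_obs()["grip_width"])
E
```

```text
[[ 0.364  -0.1945  0.04  ]
 [ 0.37   -0.1463  0.04  ]] 0.048587521055836184
[[ 0.3339 -0.2316  0.012 ]
 [ 0.3494 -0.1058  0.012 ]] 0.1267265040694452
[[ 0.1641  0.0655 -0.0236]
 [ 0.1642  0.0654  0.025 ]] [[ 0.1919  0.091  -0.0641]
 [ 0.1921  0.0909  0.0627]]
corner tool y expected level: bar far edges
0.04784050751063482
```

The blank is level on the block, with its end corners at (329,159) and (475,159) and the plate corners at (232,85) and (564,85). It sits about 3.6 mm too near the robot and 1.4 mm sideways, so I slide it and then release.

Request:
servo_tool(
  motion=[
    [0, -0.002, -0.0008, 0, 0.3],
    [0, -0.0038, -0.0014, 0, 0.3],
    [0, -0.0038, -0.0014, 0, 0.3],
    [0, -0.0038, -0.0014, 0, 0.3],
  ],
)

```text
clock: 8.65
tcp_pos: [0.4331, -0.1804, 0.2039]
orientation: [-1.116, 1.263, 1.121]
contact_force: [-5.0, 2.2, 6.1]
grip_width: 0.0476
```

Request:
servo_tool(
  motion=[
    [0, 0, 0, 0, 0.1],
    [0, 0, 0, 0, -0.2],
    [0, 0, 0, 0, -0.5],
    [0, 0, 0, 0, -0.5],
    [-0.01, 0, 0, 0, -0.5],
    [-0.04, 0, 0, 0, -0.5],
    [-0.07, 0, 0, 0, -0.5],
    [-0.07, 0, 0, 0, -0.5],
  ],
)

```text
clock: 9.45
tcp_pos: [0.4344, -0.1814, 0.2775]
orientation: [-1.12, 1.259, 1.115]
contact_force: [0.4, -0.4, -0.5]
grip_width: 0.0642
```

```bash
python3 - <<'E'
from h import *
print(get_obs()["contact_force"])
snap("w6",size=(800,500))
print(tool().round(4).tolist())
go([.5513-.0058,.1862+.001,.14],np.pi-.1697)
E
```

```text
[ 0.39445509 -0.36966149 -0.51011709]
[[0.0041, -0.9925, 0.1218, 0.4339], [0.0026, 0.1218, 0.9926, -0.1809], [-1.0, -0.0037, 0.003, 0.276], [0.0, 0.0, 0.0, 1.0]]
shift [-0.0176 -0.0654  0.3786] turn 2.7282980747297065
```

View pics/w6.png

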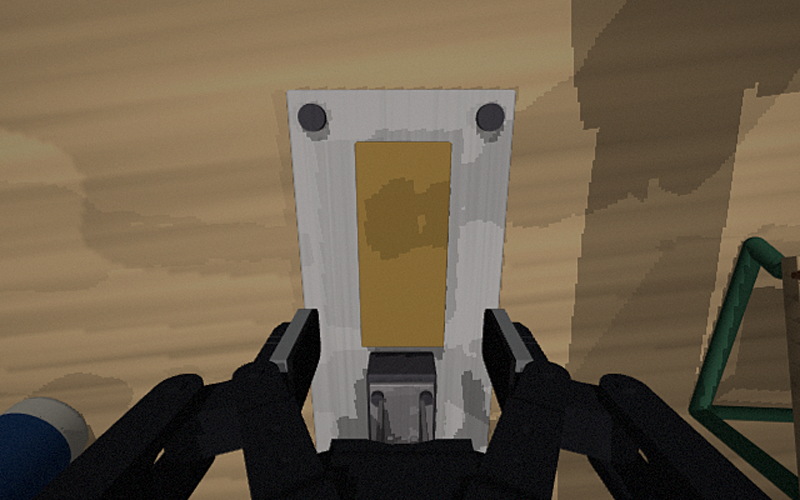

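The released blank has corners (356,142), (451,142), (362,346), (444,346). Plate corners are (288,90) and (517,90); the riser's top front edge runs (369,352) to (436,352).

```bash
cat > chk.py <<'E'
from h import *
from scipy.optimize import least_squares
import sys
def chk(name,bar,plate,riser,zt):
    """fit fixture pose (x,y,yaw), camera height error, and bar offset dx,dy,dyaw in fixture frame"""
    T=np.load(f"pics/{name}.npy");s=1.25;uv=np.array(list(bar)+list(plate)+list(riser))/s
    B=np.array([[-.06,-.025],[-.06,.025],[.06,-.025],[.06,.025]])
    def P(p):
        c,sn=np.cos(p[6]),np.sin(p[6]);b=B@np.array([[c,sn],[-sn,c]])+[-.117+p[4],p[5]]
        Q=np.r_[np.c_[b,np.full(4,zt)],[[-.207,-.065,.012],[-.207,.065,.012]],[[-.04,-.022,.04],[-.04,.022,.04]][:len(riser)]]
        return Ro.from_euler('z',p[2]).apply(Q)+[p[0],p[1],p[3]]
    f=lambda p:(proj("wrist",P(p),T)-uv)
    r=least_squares(lambda p:f(p).ravel(),[.546,-.193,-.124,0,0,0,0],x_scale=.01);p=r.x
    print("fixture",p[:3].round(4),"dz",p[3].round(4),"bar off mm",(p[4:6]*1e3).round(1),"dyaw deg",np.degrees(p[6]).round(2),"res",f(p).round(1).tolist())
    print("block",(Ro.from_euler('z',p[2]).apply([-.117,0,0])+[p[0],p[1],0]).round(4))
E
python3 -c "
from chk import *
chk('w6',[(356,142),(451,142),(362,346),(444,346)],[(288,90),(517,90)],[(369,352),(436,352)],.040)"
```

```text
fixture [ 0.5433 -0.1928 -0.1232] dz -0.0136 bar off mm [3.4 0.3] dyaw deg -0.04 res [[1.3, 3.3], [-1.3, 3.3], [1.5, -4.6], [-1.5, -4.7], [3.1, -4.1], [-3.1, -4.1], [-0.3, 5.4], [0.3, 5.3]]
block [ 0.4271 -0.1784  0.    ]
```

```bash
python3 -c "
from chk import *
chk('w6',[(356,142),(451,142),(362,346),(444,346)],[(288,90),(517,90)],[],.040)
chk('w6',[(356,142),(451,142),(362,346),(444,346)],[(288,90),(517,90)],[(367,380),(437,380)],.040)
f=cv2.imread('pics/w6.png');print([ (y,f[y,385:420].mean((0,1)).round().tolist()) for y in range(336,400,2)])
print([(y,f[y,380:430].mean(0).round().tolist()) for y in range(130,150,2)])
cv2.imwrite('pics/w6c.png',cv2.resize(f[120:400,270:540],(771,800),interpolation=cv2.INTER_CUBIC)[:600])
cv2.imwrite('pics/w6d.png',np.hstack([cv2.resize(f[70:190,270:530],(520,240)),]))
"
```

```text
Traceback (most recent call last):
  File "chk.py", line 13, in chk
    r=least_squares(lambda p:f(p).ravel(),[.546,-.193,-.124,0,0,0,0],x_scale=.01);p=r.x
  File "chk.py", line 13, in <lambda>
    r=least_squares(lambda p:f(p).ravel(),[.546,-.193,-.124,0,0,0,0],x_scale=.01);p=r.x
                             ~^^^
  File "chk.py", line 12, in <lambda>
    f=lambda p:(proj("wrist",P(p),T)-uv)
                             ~^^^
  File "chk.py", line 10, in P
    Q=np.r_[np.c_[b,np.full(4,zt)],[[-.207,-.065,.012],[-.207,.065,.012]],[[-.04,-.022,.04],[-.04,.022,.04]][:len(riser)]]
      ~~~~~^^^^^^^^^^^^^^^^^^^^^^^^^^^^^^^^^^^^^^^^^^^^^^^^^^^^^^^^^^^^^^^^^^^^^^^^^^^^^^^^^^^^^^^^^^^^^^^^^^^^^^^^^^^^^^^
ValueError: all the input arrays must have same number of dimensions, but the array at index 0 has 2 dimension(s) and the array at index 2 has 1 dimension(s)
```

```bash
sed -i 's/\[\[-.04,-.022,.04\],\[-.04,.022,.04\]\]\[:len(riser)\]/np.array([[-.04,-.022,.04],[-.04,.022,.04]])[:len(riser)].reshape(-1,3)/' chk.py; python3 -c "
from chk import *
chk('w6',[(356,142),(451,142),(362,346),(444,346)],[(288,90),(517,90)],[],.040)
chk('w6',[(356,142),(451,142),(362,346),(444,346)],[(288,90),(517,90)],[(367,380),(437,380)],.040)
f=cv2.imread('pics/w6.png');print([ (y,f[y,385:420].mean((0)).round().astype(int).tolist()) for y in range(340,400,3)])
"
```

```text
fixture [ 0.5468 -0.1933 -0.1231] dz -0.0034 bar off mm [-2.6  0.3] dyaw deg -0.04 res [[-0.6, 0.3], [0.6, 0.3], [0.1, -0.3], [-0.1, -0.4], [-0.4, 0.0], [0.4, 0.0]]
block [ 0.4307 -0.1789  0.    ]
fixture [ 0.548  -0.1938 -0.1247] dz -0.0003 bar off mm [-4.5  0.4] dyaw deg 0.05 res [[-1.2, -0.7], [1.2, -0.7], [-0.4, 1.1], [0.4, 1.0], [-1.6, 1.3], [1.4, 1.6], [-0.3, -1.8], [0.5, -1.8]]
block [ 0.4319 -0.1793  0.    ]
[(340, [50, 102, 131]), (343, [50, 103, 131]), (346, [51, 84, 103]), (349, [91, 91, 92]), (352, [25, 24, 25]), (355, [22, 19, 21]), (358, [38, 34, 37]), (361, [37, 34, 35]), (364, [37, 34, 36]), (367, [38, 35, 36]), (370, [37, 34, 36]), (373, [40, 37, 38]), (376, [65, 59, 62]), (379, [53, 49, 51]), (382, [63, 62, 65]), (385, [133, 132, 137]), (388, [98, 97, 101]), (391, [96, 95, 99]), (394, [94, 93, 97]), (397, [88, 87, 91])]
```

```bash
python3 - <<'E'
from h import *
go([.5639,.2937,.215],np.pi-.1697)
E
```

```text
shift [-0.0922 -0.071   0.4868] turn 2.7282980747297065
```

Request:
servo_tool(
  motion=[
    [-0.04, 0, 0.02, 0, -0.46],
    [-0.08, -0.005, 0.055, 0, -0.46],
    [-0.092, -0.01, 0.1, 0, -0.46],
    [-0.092, -0.02, 0.148, 0.5, -0.46],
    [-0.092, -0.03, 0.196, 1, -0.46],
    [-0.092, -0.04, 0.244, 1.5, -0.46],
    [-0.092, -0.05, 0.292, 2, -0.46],
    [-0.092, -0.06, 0.34, 2.5, -0.46],
  ],
)

```text
clock: 10.3
tcp_pos: [0.5344, 0.1509, 0.3685]
orientation: [-1.086, 1.279, 1.085]
contact_force: [0.5, -0.4, 0.3]
grip_width: 0.0622
```

```bash
python3 - <<'E'
from h import *
go([.5639,.2937,.118],np.pi-.1697)
E
```

```text
shift [ 0.0959 -0.0049  0.145 ] turn 0.21824007828835482
```

Request:
servo_tool(
  motion=[
    [0, -0.002, 0.048, 0, -0.46],
    [0, -0.005, 0.096, 0, -0.46],
    [0.02, -0.005, 0.145, 0, -0.46],
    [0.06, -0.005, 0.145, 0.2, -0.46],
    [0.09, -0.005, 0.145, 0.2, -0.46],
    [0.095, -0.005, 0.145, 0.2, -0.46],
    [0.095, -0.005, 0.145, 0.2, -0.46],
  ],
)

```text
clock: 11.0
tcp_pos: [0.5633, 0.2927, 0.2728]
orientation: [-1.083, 1.284, 1.083]
contact_force: [-0.2, -0.1, 1.6]
grip_width: 0.0626
```

```bash
python3 - <<'E'
from h import *
print(tool()[:3,3].round(4))
snap("w7",size=(800,500))
f=cv2.imread("pics/w7.png").astype(int)
# brass mask columns per row: R-B large
for y in (190,230,270,300):
    m=np.where((f[y,:,2]-f[y,:,0]>45)&(f[y,:,2]>60))[0]; m=m[(m>250)&(m<560)]; print(y,m.min(),m.max())
col=f[150:200,400];print([(150+i,c.tolist()) for i,c in enumerate(col)][::4])
go([.5639,.2937,.0915],np.pi-.1697)
E
```

```text
[0.5633 0.2927 0.2728]
190 344 559
230 344 559
270 342 559
300 341 559
[(150, [106, 142, 168]), (154, [110, 146, 174]), (158, [143, 191, 226]), (162, [123, 165, 195]), (166, [65, 105, 152]), (170, [69, 108, 167]), (174, [71, 113, 172]), (178, [52, 90, 113]), (182, [108, 186, 221]), (186, [108, 186, 220]), (190, [109, 187, 221]), (194, [110, 187, 222]), (198, [108, 184, 221])]
shift [0.0279 0.0007 0.0003] turn -0.03224496979509859
```

Request:
servo_tool(
  motion=[
    [0.012, 0, 0, 0, -0.46],
    [0.02, 0, 0, 0, -0.46],
    [0.024, 0, 0, 0, -0.46],
    [0.027, 0.0005, 0, 0, -0.46],
    [0.027, 0.0005, 0, 0, -0.46],
  ],
  force=60,
)

```text
clock: 11.55
tcp_pos: [0.5634, 0.293, 0.2471]
orientation: [-1.083, 1.282, 1.082]
contact_force: [-0.6, 0.6, -0.3]
grip_width: 0.0623
```

Request:
servo_tool(
  motion=[
    [0, 0, 0, 0, 0],
    [0, 0, 0, 0, 0.3],
    [0, 0, 0, 0, 0.3],
    [0, 0, 0, 0, 0.3],
    [0, 0, 0, 0, 0.3],
  ],
  force=60,
)

```text
clock: 12.05
tcp_pos: [0.5634, 0.2927, 0.2478]
orientation: [-1.083, 1.282, 1.082]
contact_force: [-2.4, -1.7, 5.6]
grip_width: 0.0481
```

Gripped. Lift clear, then back to above the block at height.

Request:
servo_tool(
  motion=[
    [-0.006, 0, 0, 0, 0.3],
    [-0.015, 0, 0, 0, 0.3],
    [-0.03, 0, 0, 0, 0.3],
    [-0.065, 0, 0, 0, 0.3],
    [-0.105, 0, 0, 0, 0.3],
    [-0.12, 0, 0, 0, 0.3],
  ],
)

```text
clock: 12.65
tcp_pos: [0.5642, 0.2928, 0.3731]
orientation: [-1.082, 1.275, 1.08]
contact_force: [0.9, 1.2, -3.4]
grip_width: 0.0475
```

```bash
python3 - <<'E'
from h import *
print(get_obs()["contact_force"],get_obs()["grip_width"])
go([.4265,-.179,.215],np.pi-.1235)
snap("w8",size=(800,500))
f=cv2.imread("pics/w8.png").astype(int)
print([(y,f[y,390:410].mean(0).round().astype(int).tolist()) for y in range(160,200,3)])
E
```

```text
[ 0.94946252  1.23529899 -3.38552585] 0.047479262678133204
shift [-0.0008  0.0567 -0.4894] turn -2.711213963405917
[(160, [25, 24, 24]), (163, [29, 30, 31]), (166, [28, 29, 30]), (169, [28, 30, 30]), (172, [27, 28, 29]), (175, [28, 28, 29]), (178, [28, 29, 30]), (181, [22, 17, 15]), (184, [115, 198, 242]), (187, [107, 183, 219]), (190, [107, 184, 219]), (193, [107, 184, 219]), (196, [106, 183, 219]), (199, [107, 183, 219])]
```

Request:
servo_tool(
  motion=[
    [0, 0, -0.03, 0, 0.3],
    [0, 0.005, -0.075, -0.5, 0.3],
    [0, 0.01, -0.122, -1, 0.3],
    [0, 0.02, -0.17, -1.5, 0.3],
    [0, 0.03, -0.218, -2, 0.3],
    [0, 0.04, -0.266, -2.5, 0.3],
    [0, 0.045, -0.314, -2.7, 0.3],
    [0, 0.05, -0.362, -2.7, 0.3],
  ],
)

```text
clock: 13.5
tcp_pos: [0.4521, -0.0569, 0.3697]
orientation: [-1.117, 1.254, 1.116]
contact_force: [0.6, -1.3, -3.2]
grip_width: 0.0474
```

Request:
servo_tool(
  motion=[
    [0, 0.003, -0.04, 0, 0.3],
    [0, 0.006, -0.08, 0, 0.3],
    [0, 0.007, -0.105, 0, 0.3],
    [0, 0.007, -0.105, 0, 0.3],
  ],
)

```text
clock: 13.9
tcp_pos: [0.4305, -0.1638, 0.3682]
orientation: [-1.112, 1.258, 1.111]
contact_force: [0.1, 0.1, -3.4]
grip_width: 0.0481
```

```bash
python3 - <<'E'
from h import *
print(tool()[:3,3].round(4))
go([.4265,-.179,.09],np.pi-.1235)
E
```

```text
[ 0.4305 -0.1638  0.3682]
shift [ 0.1231  0.0039 -0.0173] turn -0.3539435680025362
```

Request:
servo_tool(
  motion=[
    [0.03, 0.004, -0.01, -0.3, 0.3],
    [0.07, 0.004, -0.017, -0.3, 0.3],
    [0.1, 0.004, -0.017, -0.3, 0.3],
    [0.115, 0.004, -0.017, -0.3, 0.3],
    [0.122, 0.004, -0.017, -0.3, 0.3],
    [0.122, 0.004, -0.017, -0.3, 0.3],
  ],
  force=35,
)

```text
clock: 14.5
tcp_pos: [0.4251, -0.1788, 0.2452]
orientation: [-1.116, 1.257, 1.117]
contact_force: [-1.0, -0.8, -2.3]
grip_width: 0.0477
```

```bash
python3 - <<'E'
from h import *
print(tool()[:3,3].round(4))
go([.4265,-.179,.085],np.pi-.1235)
E
```

```text
[ 0.4251 -0.1788  0.2452]
shift [ 0.0052 -0.0007 -0.0011] turn -0.004854883579273834
```

Request:
servo_tool(
  motion=[
    [0.004, -0.001, 0, 0, 0.3],
    [0.007, -0.001, 0, 0, 0.3],
    [0.01, -0.002, 0, 0, 0.3],
    [0.01, -0.002, 0, 0, 0.3],
  ],
  force=35,
)

```text
clock: 14.9
tcp_pos: [0.428, -0.1789, 0.2357]
orientation: [-1.117, 1.256, 1.116]
contact_force: [1.2, 1.3, 2.3]
grip_width: 0.0478
```

Request:
servo_tool(
  motion=[
    [0.003, -0.001, 0, 0, 0.3],
    [0.006, -0.0018, 0, 0, 0.3],
    [0.009, -0.0025, 0, 0, 0.3],
    [0.012, -0.0033, 0, 0, 0.3],
    [0.012, -0.0033, 0, 0, 0.3],
  ],
)

```text
clock: 15.4
tcp_pos: [0.4336, -0.1795, 0.2247]
orientation: [-1.12, 1.252, 1.112]
contact_force: [4.3, 1.2, 6.2]
grip_width: 0.0478
```

Request:
servo_tool(
  motion=[
    [0.003, -0.0005, 0, 0, 0.3],
    [0.006, -0.001, 0, 0, 0.3],
    [0.008, -0.0012, 0, 0, 0.3],
    [0.008, -0.0012, 0, 0, 0.3],
  ],
)

```text
clock: 15.8
tcp_pos: [0.4364, -0.1799, 0.2174]
orientation: [-1.122, 1.25, 1.109]
contact_force: [3.2, -0.0, 5.8]
grip_width: 0.0476
```

Request:
servo_tool(
  motion=[
    [0.002, 0, 0, 0, 0.3],
    [0.004, 0, 0, 0, 0.3],
    [0.005, 0, 0, 0, 0.3],
    [0.005, 0, 0, 0, 0.3],
  ],
)

```text
clock: 16.2
tcp_pos: [0.4374, -0.1804, 0.2129]
orientation: [-1.124, 1.248, 1.107]
contact_force: [2.4, -0.3, 4.7]
grip_width: 0.0478
```

```bash
python3 - <<'E'
from h import *
print(get_obs()["contact_force"],tool().round(4).tolist())
snap("w9",size=(800,500))
E
```

```text
[ 2.35069452 -0.31225278  4.65609294] [[0.0187, -0.9923, 0.1227, 0.4374], [0.0028, 0.1228, 0.9924, -0.1804], [-0.9998, -0.0182, 0.0051, 0.2129], [0.0, 0.0, 0.0, 1.0]]
```

View pics/w9.png

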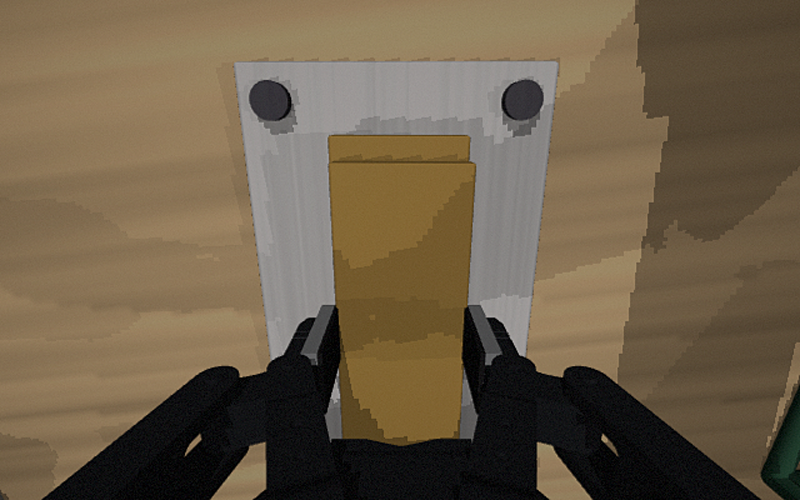

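The lower blank's end is at row 135 and the upper one's at row 162. That puts the upper bar about 8.8 mm too far towards the clamp, roughly 6 mm off the block. I'll lift slightly, shift back 7.5 mm and set it down.

Request:
servo_tool(
  motion=[
    [-0.004, 0, 0, 0, 0.3],
    [-0.005, 0.002, 0, 0, 0.3],
    [-0.005, 0.005, -0.0005, 0, 0.3],
    [-0.005, 0.0075, -0.001, 0, 0.3],
    [-0.005, 0.0075, -0.001, 0, 0.3],
    [-0.005, 0.0075, -0.001, 0, 0.3],
  ],
)

```text
clock: 16.85
tcp_pos: [0.4295, -0.1804, 0.2177]
orientation: [-1.124, 1.249, 1.107]
contact_force: [-0.1, 0.2, -3.5]
grip_width: 0.0477
```

```bash
cat > edge.py <<'E'
from h import *
def edge(name,x0=385,x1=420,lo=40,hi=230,th=12):
    snap(name,size=(800,500));f=cv2.GaussianBlur(cv2.imread(f"pics/{name}.png"),(3,3),0).astype(int)
    r=f[:,x0:x1].mean(1);d=np.abs(r[2:]-r[:-2]).sum(1)
    pk=[(y+1,int(d[y]),r[y+5].round().astype(int).tolist()) for y in range(lo,hi) if d[y]>th and d[y]==d[max(0,y-3):y+4].max()]
    print(get_obs()["contact_force"].round(1),tool()[:3,3].round(4),tool()[0,0].round(4),pk)
E
python3 -c "
from edge import *
edge('w10')"
```

```text
[-0.4 -0.2 -4.2] [ 0.4297 -0.1804  0.2177] 0.0186 [(84, 87, [148, 149, 153]), (134, 28, [132, 134, 136]), (155, 138, [44, 88, 113]), (162, 78, [54, 106, 135])]
```

Request:
servo_tool(
  motion=[
    [0.002, 0, 0, 0, 0.3],
    [0.004, 0, 0, 0, 0.3],
    [0.006, 0, 0, 0, 0.3],
    [0.007, 0, 0, 0, 0.3],
    [0.007, 0, 0, 0, 0.3],
  ],
)

```text
clock: 17.4
tcp_pos: [0.4303, -0.1807, 0.2122]
orientation: [-1.124, 1.247, 1.106]
contact_force: [-4.0, 2.7, 23.9]
grip_width: 0.0479
```

```bash
python3 -c "
from edge import *
edge('w11')"
```

```text
[-4.3  3.1 23.4] [ 0.4303 -0.1807  0.2122] 0.02 [(80, 92, [148, 149, 153]), (136, 29, [132, 133, 136]), (153, 131, [48, 98, 126]), (163, 99, [52, 102, 131])]
```

Request:
servo_tool(
  motion=[
    [-0.0015, 0, 0, 0, 0.3],
    [-0.0015, 0, 0, 0, 0.1],
    [-0.0015, 0, 0, 0, -0.2],
    [-0.0015, 0, 0, 0, -0.5],
    [-0.0015, 0, 0, 0, -0.5],
    [-0.02, 0, 0, 0, -0.5],
    [-0.05, 0, 0, 0, -0.5],
    [-0.07, 0, 0, 0, -0.5],
  ],
)

```text
clock: 18.25
tcp_pos: [0.429, -0.1812, 0.2833]
orientation: [-1.124, 1.247, 1.105]
contact_force: [0.7, 0.3, -0.3]
grip_width: 0.0637
```

Request:
servo_tool(
  motion=[
    [0, 0, 0, 0, -0.5],
    [0, 0, 0, 0, -0.5],
  ],
)

```text
clock: 18.45
tcp_pos: [0.4292, -0.181, 0.2833]
orientation: [-1.125, 1.246, 1.105]
contact_force: [-0.4, 1.2, -0.7]
grip_width: 0.064
```

```bash
python3 -c "
from edge import *
edge('w12',hi=400)
go([.5513-.0056,.1862+.001,.215],np.pi-.1697)"
```

```text
[ 0.4 -0.3 -0.3] [ 0.4289 -0.1809  0.2827] 0.02 [(93, 89, [152, 153, 157]), (132, 31, [135, 137, 139]), (143, 107, [41, 85, 109]), (149, 67, [54, 105, 134]), (176, 14, [47, 95, 121]), (257, 12, [52, 104, 133]), (352, 192, [20, 18, 19]), (360, 34, [38, 35, 36]), (370, 59, [55, 50, 52]), (379, 140, [99, 97, 101]), (390, 14, [87, 86, 89])]
shift [-0.0836 -0.0693  0.3793] turn 2.6541518246545066
```

View pics/w12.png

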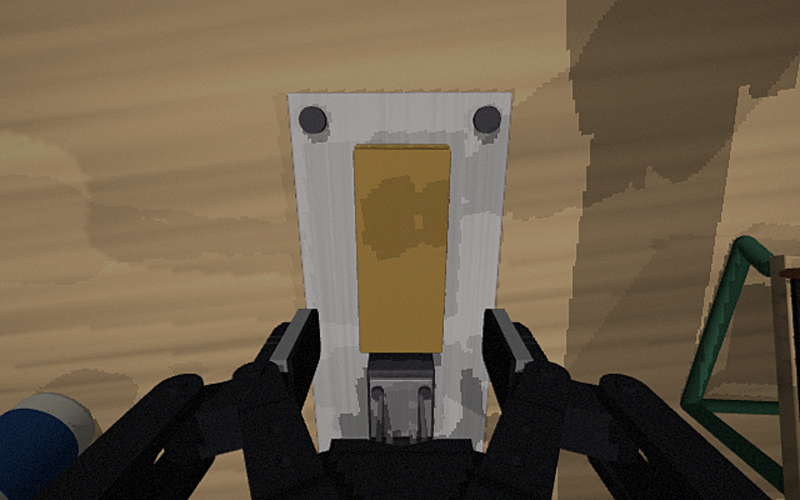

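The pile looks square. Upper blank corners are (354,149), (450,149), (360,352), (441,352); the lower blank's edge is at row 143. Plate corners: (288,93), (512,93).

```bash
python3 -c "
from chk import *
chk('w12',[(354,149),(450,149),(360,352),(441,352)],[(288,93),(512,93)],[],.048)
"
```

```text
fixture [ 0.5469 -0.1941 -0.1237] dz -0.0036 bar off mm [-1.   0.4] dyaw deg -0.36 res [[-0.6, 0.1], [0.5, 0.6], [-0.3, -0.5], [0.4, -0.4], [-0.4, 0.0], [0.4, 0.0]]
block [ 0.4308 -0.1797  0.    ]
```

Request:
servo_tool(
  motion=[
    [-0.04, 0, 0.02, 0, -0.46],
    [-0.08, -0.005, 0.055, 0, -0.46],
    [-0.083, -0.015, 0.1, 0.5, -0.46],
    [-0.083, -0.025, 0.148, 1, -0.46],
    [-0.083, -0.035, 0.196, 1.5, -0.46],
    [-0.083, -0.045, 0.244, 2, -0.46],
    [-0.083, -0.055, 0.292, 2.5, -0.46],
    [-0.083, -0.065, 0.34, 2.6, -0.46],
  ],
)

```text
clock: 19.3
tcp_pos: [0.5336, 0.1502, 0.3675]
orientation: [-1.089, 1.268, 1.074]
contact_force: [0.9, -1.0, -0.1]
grip_width: 0.0619
```

```bash
python3 - <<'E'
from h import *
go([.5513-.0056,.1862+.001,.118],np.pi-.1697);print(tool()[:3,0])
E
```

```text
shift [ 0.0948 -0.0015  0.0371] turn 0.05451625485760566
[ 0.01781711  0.00277642 -0.99983741]
```

Request:
servo_tool(
  motion=[
    [0.01, -0.001, 0.035, 0, -0.46],
    [0.05, -0.0015, 0.037, 0, -0.46],
    [0.08, -0.0015, 0.037, 0, -0.46],
    [0.095, -0.0015, 0.037, 0, -0.46],
    [0.095, -0.0015, 0.037, 0, -0.46],
  ],
)

```text
clock: 19.8
tcp_pos: [0.5419, 0.1861, 0.2698]
orientation: [-1.089, 1.275, 1.075]
contact_force: [0.5, -0.3, -0.2]
grip_width: 0.0625
```

```bash
python3 - <<'E'
from edge import *
edge("w13")
f=cv2.imread("pics/w13.png").astype(int)
for y in (190,230,270,300):
    r=f[y].mean(1);d=np.abs(r[4:]-r[:-4]);print(y,[i+2 for i in range(320,480) if d[i]>25 and d[i]==d[i-4:i+5].max()])
go([.5513-.0056,.1862+.001,.092],np.pi-.1697)
E
```

```text
[-0.  -1.   0.7] [0.5428 0.1862 0.2717] 0.0155 [(134, 37, [144, 191, 223]), (157, 72, [156, 208, 236]), (166, 137, [87, 138, 209]), (178, 341, [243, 242, 245]), (205, 29, [212, 209, 214]), (225, 25, [227, 226, 231])]
190 [347, 456]
230 [347, 364, 380, 422, 438, 456]
270 [345, 457]
300 [345, 457]
shift [0.0247 0.     0.0008] turn 0.00899819299641361
```

Request:
servo_tool(
  motion=[
    [0.012, 0, 0.0008, 0, -0.46],
    [0.018, 0, 0.0008, 0, -0.46],
    [0.022, 0, 0.0008, 0, -0.46],
    [0.0245, 0, 0.0008, 0, -0.46],
    [0.0245, 0, 0.0008, 0, -0.46],
  ],
  force=60,
)

```text
clock: 20.35
tcp_pos: [0.5433, 0.187, 0.2472]
orientation: [-1.089, 1.271, 1.074]
contact_force: [-1.1, 0.1, -0.0]
grip_width: 0.0623
```

Request:
servo_tool(
  motion=[
    [0, 0, 0, 0, 0],
    [0, 0, 0, 0, 0.3],
    [0, 0, 0, 0, 0.3],
    [0, 0, 0, 0, 0.3],
    [0, 0, 0, 0, 0.3],
  ],
  force=60,
)

```text
clock: 20.85
tcp_pos: [0.5433, 0.1867, 0.2479]
orientation: [-1.088, 1.272, 1.074]
contact_force: [-2.4, -1.1, 5.4]
grip_width: 0.0477
```

Request:
servo_tool(
  motion=[
    [-0.006, 0, 0, 0, 0.3],
    [-0.015, 0, 0, 0, 0.3],
    [-0.03, 0, 0, 0, 0.3],
    [-0.065, 0, 0, 0, 0.3],
    [-0.105, 0, 0, 0, 0.3],
    [-0.12, 0, 0, 0, 0.3],
  ],
)

```text
clock: 21.45
tcp_pos: [0.5425, 0.1865, 0.373]
orientation: [-1.088, 1.265, 1.071]
contact_force: [1.4, -0.0, -3.7]
grip_width: 0.0479
```

```bash
python3 - <<'E'
from edge import *
edge("w14")
print(get_obs()["grip_width"])
go([.427,-.179,.215],np.pi-.1235)
E
```

```text
[-0.2 -0.3 -2. ] [0.5427 0.1866 0.3741] 0.023 [(126, 50, [139, 185, 219]), (141, 65, [140, 189, 223]), (146, 143, [87, 135, 207]), (153, 197, [28, 33, 41]), (179, 426, [240, 239, 243]), (215, 19, [214, 211, 216])]
0.04786235774302918
shift [-0.0007  0.0555 -0.3814] turn -2.67931316263609
```

Request:
servo_tool(
  motion=[
    [0, 0, -0.03, 0, 0.3],
    [0, 0.01, -0.075, -0.5, 0.3],
    [0, 0.02, -0.122, -1, 0.3],
    [0, 0.03, -0.17, -1.5, 0.3],
    [0, 0.04, -0.218, -2, 0.3],
    [0, 0.05, -0.266, -2.5, 0.3],
    [0, 0.058, -0.314, -2.7, 0.3],
    [0, 0.061, -0.35, -2.7, 0.3],
  ],
)

```text
clock: 22.3
tcp_pos: [0.421, -0.1506, 0.3695]
orientation: [-1.121, 1.244, 1.104]
contact_force: [-0.5, -0.3, -4.3]
grip_width: 0.048
```

Request:
servo_tool(
  motion=[
    [0, 0.001, -0.015, 0, 0.3],
    [0, 0.002, -0.015, 0, 0.3],
    [0, 0.002, -0.015, 0, 0.3],
  ],
)

```text
clock: 22.6
tcp_pos: [0.4168, -0.1651, 0.3694]
orientation: [-1.12, 1.245, 1.104]
contact_force: [0.3, -0.8, -3.8]
grip_width: 0.0479
```

```bash
python3 - <<'E'
from h import *
print(tool().round(4)[:3].tolist())
go([.4195,-.179,.1],np.pi-.1235)
E
```

```text
[[0.0224, -0.9918, 0.1261, 0.4168], [0.0065, 0.1263, 0.992, -0.1651], [-0.9997, -0.0214, 0.0093, 0.3694]]
shift [ 0.1142  0.0013 -0.0159] turn -0.16842358065608629
```

Request:
servo_tool(
  motion=[
    [0.03, 0.001, -0.01, 0, 0.3],
    [0.07, 0.001, -0.016, 0, 0.3],
    [0.1, 0.001, -0.016, -0.2, 0.3],
    [0.11, 0.001, -0.016, -0.2, 0.3],
    [0.114, 0.001, -0.016, -0.2, 0.3],
    [0.114, 0.001, -0.016, -0.2, 0.3],
  ],
  force=35,
)

```text
clock: 23.2
tcp_pos: [0.417, -0.1797, 0.2557]
orientation: [-1.124, 1.242, 1.106]
contact_force: [0.3, 0.2, -4.0]
grip_width: 0.0478
```

Request:
servo_tool(
  motion=[
    [0.004, 0, 0, 0, 0.3],
    [0.007, 0, 0, 0, 0.3],
    [0.009, 0, 0, 0, 0.3],
    [0.009, 0, 0, 0, 0.3],
  ],
  force=35,
)

```text
clock: 23.6
tcp_pos: [0.4173, -0.1796, 0.2469]
orientation: [-1.124, 1.242, 1.106]
contact_force: [0.1, 0.2, -2.9]
grip_width: 0.0481
```

Request:
servo_tool(
  motion=[
    [0.003, -0.001, 0, 0, 0.3],
    [0.006, -0.0018, 0, 0, 0.3],
    [0.009, -0.0025, 0, 0, 0.3],
    [0.012, -0.003, 0, 0, 0.3],
    [0.012, -0.003, 0, 0, 0.3],
  ],
)

```text
clock: 24.1
tcp_pos: [0.4231, -0.1803, 0.2361]
orientation: [-1.128, 1.238, 1.102]
contact_force: [3.9, 1.1, 6.3]
grip_width: 0.0483
```

Request:
servo_tool(
  motion=[
    [0.003, -0.001, 0, 0, 0.3],
    [0.006, -0.002, 0, 0, 0.3],
    [0.009, -0.003, 0, 0, 0.3],
    [0.009, -0.003, 0, 0, 0.3],
  ],
)

```text
clock: 24.5
tcp_pos: [0.4273, -0.181, 0.2274]
orientation: [-1.129, 1.237, 1.1]
contact_force: [0.7, -0.4, 5.9]
grip_width: 0.0479
```

Request:
servo_tool(
  motion=[
    [0.002, -0.0005, 0, 0, 0.3],
    [0.004, -0.0005, 0, 0, 0.3],
    [0.005, -0.0005, 0, 0, 0.3],
    [0.005, -0.0005, 0, 0, 0.3],
  ],
)

```text
clock: 24.9
tcp_pos: [0.4286, -0.1813, 0.2227]
orientation: [-1.13, 1.236, 1.099]
contact_force: [0.2, -0.1, 7.3]
grip_width: 0.0482
```

```bash
python3 -c "
from edge import *
edge('w15');print(tool().round(4)[:3].tolist())"
```

```text
[ 0.6 -0.9  7. ] [ 0.4286 -0.1813  0.2228] 0.033 [(79, 88, [151, 152, 156]), (127, 22, [134, 136, 138]), (149, 164, [47, 95, 122]), (161, 91, [116, 115, 119])]
[[0.033, -0.9921, 0.1209, 0.4286], [0.0039, 0.1211, 0.9926, -0.1813], [-0.9994, -0.0322, 0.0079, 0.2228]]
```

View pics/w15.png

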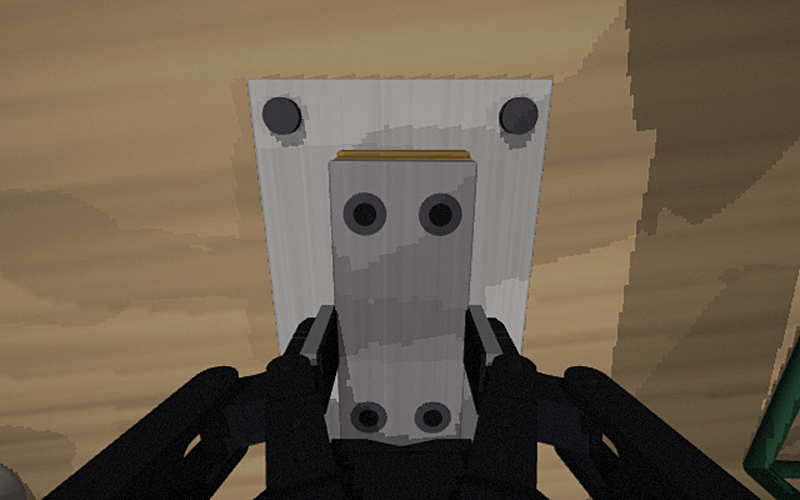

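The template end is at row 161 with the blanks' edges peeking at rows 149–154. By calculation the template is about 0.8 mm and the lower blank about 3 mm off the block, both in tolerance. Press level and release.

Request:
servo_tool(
  motion=[
    [0.001, 0, 0, 0, 0.3],
    [0.002, 0, 0, 0, 0.3],
    [0.0025, 0, 0, 0, 0.3],
    [0.0025, 0, 0, 0, 0.3],
  ],
)

```text
clock: 25.35
tcp_pos: [0.4292, -0.1813, 0.2205]
orientation: [-1.131, 1.235, 1.098]
contact_force: [1.6, 1.1, 5.1]
grip_width: 0.048
```

Request:
servo_tool(
  motion=[
    [-0.0005, 0, 0, 0, 0.3],
    [-0.0005, 0, 0, 0, 0.1],
    [-0.0005, 0, 0, 0, -0.2],
    [-0.0005, 0, 0, 0, -0.5],
    [-0.0005, 0, 0, 0, -0.5],
    [-0.02, 0, 0, 0, -0.5],
    [-0.05, 0.003, 0, 0, -0.5],
    [-0.07, 0.004, 0, 0, -0.5],
  ],
)

```text
clock: 26.15
tcp_pos: [0.4226, -0.1813, 0.2914]
orientation: [-1.131, 1.236, 1.097]
contact_force: [-0.0, 0.2, -0.3]
grip_width: 0.0645
```

Request:
servo_tool(
  motion=[
    [-0.03, 0, 0, 0, -0.5],
    [-0.05, 0, 0, 0, -0.5],
    [-0.05, 0, 0, 0, -0.5],
  ],
)

```text
clock: 26.45
tcp_pos: [0.4215, -0.182, 0.3436]
orientation: [-1.133, 1.232, 1.093]
contact_force: [0.8, 0.7, -0.3]
grip_width: 0.0638
```

```bash
python3 -c "
from edge import *
edge('w16',hi=420)
T=np.load('pics/w16.npy');f=cv2.imread('pics/w16.png').astype(int)
for y in (165,180,200,220,300):
    r=f[y].mean(1);d=np.abs(r[4:]-r[:-4]);print(y,[(i+2,int(d[i])) for i in range(250,540) if d[i]>18 and d[i]==d[i-4:i+5].max()])
F=Ro.from_euler('z',-.1235)
q=F.apply([[-.177,-.025,.058],[-.177,.025,.058],[-.057,-.025,.058],[-.057,.025,.058],[-.207,-.065,.012],[-.207,.065,.012]])+[.5469,-.1936,-.0035]
print((proj('wrist',q,T)*1.25).round(0).tolist())"
```

```text
[ 0.3 -0.1 -0.2] [ 0.4211 -0.1816  0.3422] 0.0369 [(100, 94, [156, 158, 161]), (128, 32, [138, 139, 142]), (141, 105, [43, 73, 91]), (147, 117, [113, 112, 116]), (166, 31, [84, 81, 85]), (171, 19, [72, 70, 73]), (186, 33, [107, 106, 110]), (285, 43, [85, 82, 86]), (302, 42, [115, 114, 118]), (315, 216, [21, 19, 20]), (324, 98, [54, 50, 52]), (330, 112, [109, 108, 112]), (337, 35, [85, 83, 86]), (372, 64, [67, 64, 67]), (377, 21, [70, 66, 69]), (381, 16, [68, 66, 69]), (385, 36, [78, 77, 80]), (392, 19, [84, 83, 86]), (413, 19, [89, 88, 91])]
165 [(317, 72), (362, 44), (377, 68), (387, 70), (395, 22), (418, 67), (427, 68), (443, 50), (484, 53)]
180 [(318, 62), (362, 48), (371, 66), (378, 48), (386, 59), (393, 70), (411, 56), (418, 48), (427, 39), (432, 61), (442, 44), (455, 25), (484, 35), (522, 21), (535, 22)]
200 [(319, 55), (363, 47), (396, 18), (441, 45), (455, 22), (482, 57)]
220 [(321, 37), (363, 45), (441, 49), (454, 24), (481, 61)]
300 [(327, 82), (366, 59), (376, 73), (391, 74), (413, 70), (428, 74), (438, 82), (458, 27), (477, 39), (484, 20), (539, 49)]
[[364.0, 149.0], [442.0, 149.0], [369.0, 316.0], [436.0, 316.0], [312.0, 100.0], [492.0, 100.0]]
```

The template checks out: its ends are at rows 147 and 315, against 149 and 316 predicted for a perfect fit. Next is the clamp, pushing the handle with the shut fingertips.

```bash
cat > cl.py <<'E'
from h import *
def cl(pts):
    """tool shifts bringing fingertip's +x lower corner to fixture (X,Y=0,Z)"""
    T=tool();c=T[:3,3]+.173*T[:3,0]-.011*T[:3,1];F=Ro.from_euler('z',-.1235)
    print("corner in fixture",F.inv().apply(c-[.5469,-.1936,0]).round(4))
    for X,Z in pts: print((X,Z),(T[:3,:3].T@(F.apply([X,0,0])+[.5469,-.1936,Z]-c)).round(4))
E
python3 -c "
from cl import *
cl([(-.117,.25),(.027,.235),(.027,.2),(.027,.197)])"
```

```text
corner in fixture [-0.109  -0.0021  0.1697]
(-0.117, 0.25) [-0.0805  0.005   0.0028]
(0.027, 0.235) [-0.0603 -0.1383  0.0024]
(0.027, 0.2) [-0.0253 -0.1371  0.0021]
(0.027, 0.197) [-0.0223 -0.1369  0.0021]
```

Request:
servo_tool(
  motion=[
    [-0.04, 0, 0.001, 0, 1],
    [-0.08, 0, 0.002, 0, 1],
    [-0.078, -0.04, 0.002, 0, 1],
    [-0.07, -0.09, 0.002, 0, 1],
    [-0.062, -0.13, 0.002, 0, 1],
    [-0.06, -0.138, 0.002, 0, 1],
    [-0.06, -0.138, 0.002, 0, 1],
    [-0.06, -0.138, 0.002, 0, 1],
  ],
)

```text
clock: 27.3
tcp_pos: [0.5548, -0.197, 0.406]
orientation: [-1.13, 1.236, 1.097]
contact_force: [-1.5, -0.7, 0.3]
grip_width: 0.0001
```

```bash
python3 -c "
from cl import *
print(get_obs()['grip_width'],get_obs()['contact_force'])
cl([(.027,.195),(.0391,.1936),(.0659,.1798),(.0882,.1596),(.1045,.1342)])
snap('w17',n='side',crop=(300,200,460,320),size=(800,600))"
```

```text
6.193698994464969e-05 [-1.45373156 -0.68022368  0.26836848]
corner in fixture [ 0.025  -0.001   0.2335]
(0.027, 0.195) [ 0.0386 -0.0007  0.0007]
(0.0391, 0.1936) [ 0.0404 -0.0128  0.0007]
(0.0659, 0.1798) [ 0.0551 -0.0391  0.0005]
(0.0882, 0.1596) [ 0.076  -0.0607  0.0004]
(0.1045, 0.1342) [ 0.1019 -0.0762  0.0002]
```

View pics/w17.png

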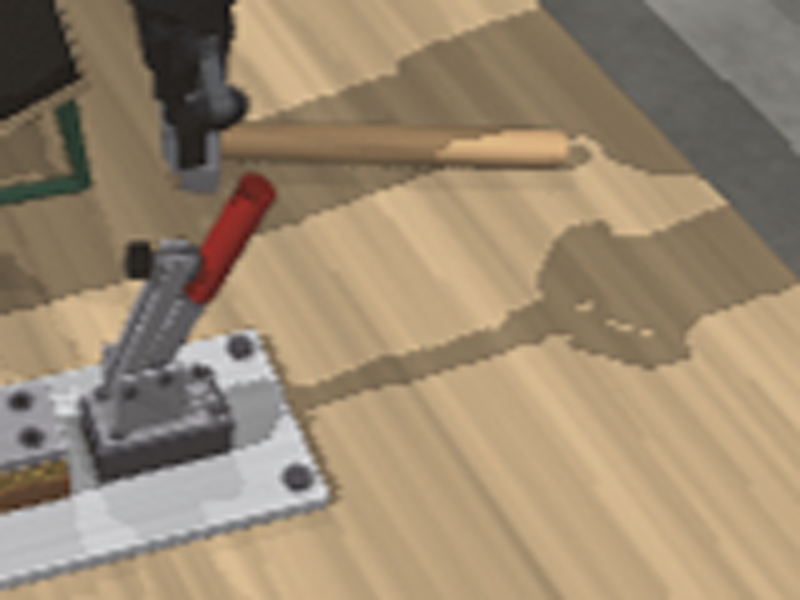

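The fingertip (200,185) hangs just on the block side of the red grip's top (258,180), clear of the clamp arm. Push along the arc.

Request:
servo_tool(
  motion=[
    [0.02, -0.001, 0.001, 0, 1],
    [0.038, -0.001, 0.001, 0, 1],
    [0.04, -0.008, 0.001, 0, 1],
    [0.041, -0.015, 0.001, 0, 1],
    [0.046, -0.025, 0.001, 0, 1],
    [0.052, -0.034, 0.001, 0, 1],
    [0.057, -0.041, 0.001, 0, 1],
    [0.057, -0.041, 0.001, 0, 1],
  ],
)

```text
clock: 28.15
tcp_pos: [0.5986, -0.201, 0.351]
orientation: [-1.132, 1.234, 1.095]
contact_force: [-1.1, 1.5, -0.3]
grip_width: 0.0004
```

```bash
python3 -c "
from cl import *
print(get_obs()['contact_force'])
cl([(.0659,.1798),(.078,.1705),(.0882,.1596),(.097,.148),(.1045,.1342),(.1115,.1153),(.115,.0955)])"
```

```text
[-1.05800654  1.49576601 -0.34424843]
corner in fixture [0.0695 0.0003 0.1785]
(0.0659, 0.1798) [-0.0014  0.0035 -0.0003]
(0.078, 0.1705) [ 0.0084 -0.0082 -0.0003]
(0.0882, 0.1596) [ 0.0196 -0.018  -0.0004]
(0.097, 0.148) [ 0.0315 -0.0264 -0.0005]
(0.1045, 0.1342) [ 0.0456 -0.0334 -0.0006]
(0.1115, 0.1153) [ 0.0647 -0.0397 -0.0008]
(0.115, 0.0955) [ 0.0846 -0.0425 -0.0009]
```

Request:
servo_tool(
  motion=[
    [0.009, -0.009, 0, 0, 1],
    [0.02, -0.019, 0, 0, 1],
    [0.032, -0.027, 0, 0, 1],
    [0.046, -0.034, 0, 0, 1],
    [0.056, -0.037, 0, 0, 1],
    [0.066, -0.04, 0, 0, 1],
    [0.074, -0.042, 0, 0, 1],
    [0.074, -0.042, 0, 0, 1],
  ],
)

```text
clock: 28.95
tcp_pos: [0.6427, -0.2057, 0.277]
orientation: [-1.13, 1.236, 1.097]
contact_force: [-0.5, -0.6, -0.8]
grip_width: -0.0001
```

```bash
python3 -c "
from cl import *
print(get_obs()['contact_force'])
cl([(.115,.0955),(.115,.093)])"
```

```text
[-0.47602188 -0.56554803 -0.7798377 ]
corner in fixture [0.1134 0.0012 0.1045]
(0.115, 0.0955) [ 0.009  -0.0013 -0.0012]
(0.115, 0.093) [ 0.0115 -0.0012 -0.0013]
```

Request:
servo_tool(
  motion=[
    [0.003, 0, 0, 0, 1],
    [0.006, -0.001, 0, 0, 1],
    [0.009, -0.001, 0, 0, 1],
    [0.009, -0.001, 0, 0, 1],
  ],
)

```text
clock: 29.35
tcp_pos: [0.6438, -0.2058, 0.2688]
orientation: [-1.13, 1.235, 1.097]
contact_force: [-1.4, 0.3, 7.9]
grip_width: -0.0002
```

Request:
servo_tool(
  motion=[
    [0.002, 0, 0, 0, 1],
    [0.003, 0, 0, 0, 1],
    [0.003, 0, 0, 0, 1],
  ],
)

```text
clock: 29.65
tcp_pos: [0.6437, -0.2061, 0.2684]
orientation: [-1.129, 1.234, 1.097]
contact_force: [-6.8, 2.1, 20.6]
grip_width: -0.0003
```

```bash
python3 -c "
from cl import *
print(get_obs()['contact_force'])
cl([(.115,.0955),(.115,.093)])
snap('w18',n='side',crop=(300,200,460,320))
f=cv2.imread('pics/w18.png').astype(int);m=(f[...,2]>110)&(f[...,1]<70)&(f[...,0]<80)
ys,xs=np.where(m);print(len(xs),xs.min()+300,xs.max()+300,ys.min()+200,ys.max()+200)
F=Ro.from_euler('z',-.1235)
for ph in (65,30,0):
  a=np.radians(ph);print(ph,proj('side',F.apply([[r*np.cos(a),0,.085+r*np.sin(a)] for r in(.052,.132)])+[.5469,-.1936,0]).round(0).tolist())"
```

```text
[-6.8033279   2.07959492 20.59905449]
corner in fixture [0.1145 0.0012 0.0959]
(0.115, 0.0955) [ 0.0004 -0.0004 -0.0012]
(0.115, 0.093) [ 0.0029 -0.0004 -0.0012]
118 349 375 259 269
65 [[339.0, 258.0], [352.0, 237.0]]
30 [[347.0, 261.0], [371.0, 246.0]]
0 [[349.0, 267.0], [375.0, 261.0]]
```

The handle is at its stop: the force jumped to 21 N and the red pixels match the level pose. Retract.

Request:
servo_tool(
  motion=[
    [-0.005, 0, 0, 0, 1],
    [-0.03, 0, 0, 0, 1],
    [-0.08, 0, 0, 0, 1],
    [-0.12, 0, 0, 0, 1],
    [-0.13, 0.05, 0, 0, 1],
    [-0.135, 0.1, 0, 0, 1],
    [-0.14, 0.14, 0, 0, 1],
    [-0.14, 0.14, 0, 0, 1],
  ],
)

```text
clock: 30.5
tcp_pos: [0.4943, -0.1899, 0.4029]
orientation: [-1.122, 1.236, 1.099]
contact_force: [0.5, -0.5, 0.8]
grip_width: -0.0
```

Request:
servo_tool(
  motion=[
    [0, 0, 0, 0, 1],
    [0, 0, 0, 0, 1],
  ],
)

```text
clock: 30.7
tcp_pos: [0.4944, -0.1897, 0.4027]
orientation: [-1.122, 1.236, 1.1]
contact_force: [0.0, 0.5, 0.5]
grip_width: -0.0003
```

```bash
python3 -c "
from edge import *
edge('w19',hi=420,x0=370,x1=382)
T=np.load('pics/w19.npy');f=cv2.imread('pics/w19.png').astype(int)
F=Ro.from_euler('z',-.1235)
q=F.apply([[-.177,-.025,.058],[-.177,.025,.058],[-.057,-.025,.058],[-.057,.025,.058],[-.207,-.065,.012],[-.207,.065,.012]])+[.5469,-.1936,-.0035]
P=(proj('wrist',q,T)*1.25).round(0);print(P.tolist())
for y in (int(P[0,1])+8,int(P[0,1])+25,int(P[0,1])+60):
    r=f[y].mean(1);d=np.abs(r[4:]-r[:-4]);print(y,[(i+2,int(d[i])) for i in range(280,520) if d[i]>22 and d[i]==d[i-4:i+5].max()])
g=grab_frame('side')[:,:,::-1].astype(int);m=(g[...,2]>110)&(g[...,1]<70)&(g[...,0]<80);m[:200]=0;m[320:]=0;m[:,:300]=0;m[:,420:]=0
ys,xs=np.where(m);print(len(xs),xs.min(),xs.max(),ys.min(),ys.max())
uv=np.c_[xs,ys].astype(float);c=uv.mean(0);print(c.round(1),(np.linalg.svd(uv-c)[2][0]).round(3))"
```

```text
[1.3 0.1 0.7] [ 0.4949 -0.1897  0.4027] 0.0306 [(56, 92, [61, 56, 59]), (61, 58, [37, 35, 36]), (72, 57, [90, 86, 90]), (77, 92, [123, 122, 126]), (131, 16, [115, 113, 118]), (173, 66, [69, 66, 68]), (190, 60, [115, 114, 117]), (205, 76, [128, 129, 132]), (213, 93, [68, 67, 68]), (219, 47, [84, 80, 83]), (225, 89, [115, 114, 117]), (230, 68, [87, 85, 88]), (238, 31, [106, 106, 109]), (250, 37, [102, 100, 103]), (263, 57, [114, 112, 116]), (277, 59, [104, 102, 106]), (288, 55, [110, 110, 112]), (302, 104, [154, 155, 159]), (314, 341, [16, 14, 14]), (335, 47, [25, 24, 23]), (349, 29, [18, 16, 15])]
[[363.0, 41.0], [432.0, 41.0], [368.0, 205.0], [429.0, 204.0], [316.0, 10.0], [477.0, 10.0]]
49 [(319, 46), (363, 48), (433, 44), (447, 28), (472, 60)]
66 [(320, 53), (363, 51), (369, 78), (389, 71), (404, 72), (425, 77), (432, 34), (447, 27), (473, 57)]
101 [(322, 42), (364, 51), (432, 75), (445, 24), (470, 74), (503, 23)]
139 349 375 259 268
[361.8 263.6] [-0.978  0.21 ]
```

```bash
python3 -c "
from h import *
f=cv2.imread('pics/w19.png').astype(int)
print([(y,f[y,385:412].mean(0).round().astype(int).tolist()) for y in range(30,48,2)])
T=np.load('pics/w19.npy');F=Ro.from_euler('z',-.1235)
for d in (0,-.003,-.006):
  print(d,(proj('wrist',F.apply([[-.177+d,0,.04],[-.177+d,0,.048]])+[.5469,-.1936,-.0035],T)*1.25)[:,1].round(1))
print(hand_in())"
```

```text
[(30, [160, 162, 166]), (32, [160, 161, 166]), (34, [160, 162, 166]), (36, [156, 158, 161]), (38, [137, 138, 141]), (40, [122, 120, 125]), (42, [124, 122, 127]), (44, [123, 121, 126]), (46, [124, 122, 127])]
0 [45.5 43.8]
-0.003 [41.2 39.3]
-0.006 [36.7 34.7]
the job is handed in; nothing more can be done
None
```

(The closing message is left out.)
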